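# Punch the identification spot of a metal culture tag

## Robot

A 7-joint arm with a two-finger parallel gripper is mounted at the origin on a cart in front of the work surface, level with it; the furniture and walls round the work are solid. World frame = base frame: x ahead of the robot, y to its left, z up, the work surface at z = 0. Lengths are in mm, angles in degrees, forces in N, time in s.
With the tool pointing down it reaches from about 400 to 875 mm from the base axis. Payload 6.5 kg.
Tool frame: the origin (TCP) lies between the finger pads, 19 mm behind the fingertips; this is the grasp point; z points along the fingers, y is the line along which they close (so a half turn about z gives the same grasp; the last joint's range is limited). The gripper opens to 85 mm and grips with 20 to 120 N. Pads are 22 mm wide; open, the fingers measure 114 mm over their backs; the gripper's body (76 mm by 85 mm) begins 54 mm behind the grasp point. The pads swing forward as they close: fully open they stand 13 mm farther back than shut.
Start: joints at [-79.538, 30.733, -0.252, 88.115, 0.149, 61.152, -4.079], TCP at [160.052, 629.979, 249.99] pointing down, gripper open.
Joint ranges: [-154.64, 154.64], [-21.42, 123.67], [-72.66, 72.17], [13.99, 137.28], [-74.86, 254.86], [10.95, 109.41], [-158.01, 158.01]. Speed limits (degrees/s): [136.94, 136.94, 180, 180, 180, 180, 180].

## Interface

Orientations are given as a 3x3 rotation matrix whose columns are the frame's x, y, z axes.
In Python, from workcell import get_state, grab_frame, calibration, sign_off, search_frame, masks_of gives the robot as it stands.
- The arm moves only by the tool jog_arm, never from a script. Its argument "motion" is a list of rows, each an object of numbers: "tx", "ty", "tz": the shift along the tool's x, y, z in m; "rx", "ry", "rz": the turn, a rotation vector about the tool's x, y, z in degrees. In form: [{"tx": .., "ty": .., "tz": .., "rx": .., "ry": .., "rz": ..}, ...]. A call has 1 to 8 rows; each row shifts and turns the commanded pose from where the row before left it, along the tool's axes as they then stand; what a row does not reach is not made up. A row lasts 1/12 s, in which the tool goes at most 41.7 mm and 7.16 degrees, less where a joint would pass 70% of its speed; a pose out of reach is approached as far as the arm can. A call is refused whole if a number of a shift passes 0.0417 or a number of a turn 7.16, either way. A call with a gripper value outside its range is refused whole. "claw" is the opening, from 0 (shut) to 1 (fully open), set as the call begins (left out, the last holds). The fingers move at their own pace and stop on an object; "force" is the grip in N (left out, the last holds). Time passes only in rows, so rows that do not move let the fingers close. It gives the time, the measured TCP pose, the force, the opening and the grip force at its end, in the units of the state.
- get_state(): the state, without advancing time (a new reading comes with each control period).
- grab_frame(name): name is "scene" or "top" or "wrist"; returns the picture (400x640x3 uint8, red, green, blue); there is no depth.
- calibration(name): a dict with "camera_matrix" (3x3 intrinsics, pixels), "view" (4x4, takes a point from world to camera coordinates). Camera axes: x right, y down, z forward; pixel columns grow to the right and rows downward; lengths in mm; the calibration is good to about 2 mm. A picture is of the moment at which its call begins: read the wrist's pose just before it. calibration takes no time and is no camera call; for the wrist camera it gives the pose at the moment of the call.
- sign_off(): hands the job in; it is judged then, once.
Trained networks look in the newest picture that a camera, given by its name, has taken for a name from the list of things; names that differ only in an ending like _2 or _b are one class to them, and where a whole thing is asked for, a point or a joint stands for the part that bears it (a point fixed in the world has none). Each returns a list of dicts, best first, with "conf" (0 to 1); they miss things now and then, are a little off and sometimes report something else, mostly with a low value. They report only what shows in the picture. A call takes as long as a camera call.
- search_frame(camera, thing): "position" ([column, row] as shares, 0 to 1, of the picture: columns of its width, rows of its height, amid what is visible of it).
- masks_of(camera, thing): "region" (400x640 bool, what is visible of it) and "position" ([column, row] as shares, 0 to 1, of the picture: columns of its width, rows of its height, amid what is visible of it).
The state is a dict: "clock": time; "joint_positions": joint angles; "joint_vel": joint speeds; "tau": joint torques, N m; "tool_pos": TCP position; "ee_rot": TCP orientation; "wrist_force": force on the tool from outside, world axes, zero at the start; "ft_torque": the same for the moment, N m; "width": finger opening in mm; "gripper_force": force on a finger pad.
Only numpy, scipy, OpenCV 4.12 (cv2) and the standard library are available. Lean on these libraries where they do the work, as an engineer would, in place of code of your own. Each camera call takes 0.05 s, during which the arm holds its last target. There are 200 camera calls.

## Task

Take the automatic centre punch out of its stand, set its tip on the far spot of the clamped metal tag (the one of the three spots farthest from the strap slot) and press straight down until the punch trips and has left its full dent there. Then put the punch back upright in its stand, collar fully down on the plate, and let go; do not dent the other two spots or disturb the things standing around.

Things in the scene. Friction and masses are not known exactly. Their poses are not given: they have to be found in the camera images.
- punch: upright steel automatic centre punch, round, 134 mm long, 0.22 kg. Origin: on the axis at the collar's underside; z up its axis. Collar 40 mm across, z 0 to 5 mm; dark handle 18 mm across, 5 to 51; end cap 20 mm across, to 59; barrel 20 mm across, down to -50. Grip the handle from above, tool point about 25 mm above the origin: the fingertips sit just over the collar and bear on it in pressing
- punch_tip (a point): pointed lower end of the punch's plunger (8 mm across), 75 mm below the origin of punch when relaxed; moves with the plunger
- plunger (a joint): how far the spring plunger is pushed into the punch's barrel, m: 0 relaxed, 0.010 fully in. The resistance starts at about 2 N, rises to about 14 N at 0.0045, then trips: it falls off to about 6 N at 0.010; past 0.0075 it has tripped. It springs back out when relieved
- stand: fixed steel stand of the punch, 100 x 92 mm, 95 mm high: base, two grey side walls (at y = -34 and +34 mm) and a top plate 80 x 84 mm, 10 mm thick, with an upright through hole 27 mm across (3 mm chamfer) on the z axis, in which the punch hangs by its collar. Origin: centre of the underside; z up
- stand_seat (a point): centre of the hole at the top face of the stand's top plate, 95 mm above the bench; the origin of punch is here when the punch is seated
- jig: fixed dark steel jig, 170 x 66 mm, holding an aluminium tag 124 x 36 mm flat between two end stops (28 mm high) and low side fences (22 mm high). Origin: centre of the underside; x along the tag, z up. The tag's face is 20 mm above the bench. A strap slot, 7 x 20 mm, crosses the tag at x = -50 mm; three round spots 11 mm across lie at x = -22, +6 and +34 mm, y = 0
- spot_far_end_top (a point): centre of the far spot (x = +34 mm in the jig, farthest from the strap slot) at the undented face: the one to punch
- spot_middle_top (a point): centre of the middle spot at the undented face: leave alone
- spot_slot_end_top (a point): centre of the spot nearest to the strap slot at the undented face: leave alone
- spot_far_end (a joint): depth of the dent in the far spot, m: 0 undented, 0.002 full depth. It yields above about 9 N, needs about 12 N on the spot for the full depth and keeps its depth; so the punch trips after the tool has gone down some 10 to 12 mm past touch
- spot_middle (a joint): depth of the dent in the middle spot, m (same behaviour)
- spot_slot_end (a joint): depth of the dent in the spot nearest to the slot, m (same behaviour)
- tally_counter: loose hand tally counter, 54 x 76 x 24 mm, bystander; origin: centre of its underside
- tape_roll: loose roll of masking tape, 88 mm across, 23 mm high, bystander; origin: centre of its underside
- vial: loose screw-capped vial, 22 mm across, 54 mm high, bystander; origin: centre of its underside
- petri: loose closed petri dish, 92 mm across, 15 mm high, bystander; origin: centre of its underside
- air_tube_end (a point): near end of a fixed air tube that hangs over the bench, never moves, keep the arm clear of it: it runs from this point 0.42 m to the robot's left (+y), parallel to the front edge, within 20 mm in x, between 0.42 and 0.50 m above the bench. Everything to be handled lies to the right of it

How it is judged (in metres and radians):
On the way:
1. the upright punch trips with its tip on the far spot and leaves the full dent (value of joint plunger above 0.0075 m and value of joint spot_far_end above 0.0015 m and horizontal distance between punch_tip and spot_far_end_top below 0.0065 m and angle between punch's own z axis and vertical below 0.17 rad and contact force between punch and jig above 1.5 N), for 0.05 s.
At the end, for the whole second after the job is handed in: The far spot is dented by more than 1.5 mm (full depth 2 mm); the punch hangs released and at rest in the stand, its collar's underside within 5 mm of the centre of the hole at the plate's top face and its axis within 0.06 rad of vertical (value of joint spot_far_end above 0.0015 m and distance between punch and stand_seat below 0.005 m and angle between punch's own z axis and vertical below 0.06 rad and linear speed of punch below 0.02 m/s and contact force between the fingers and punch below 0.1 N); the robot touches nothing.
It fails at once if another spot of the tag is dented by more than 0.5 mm (value of joint any of spot_middle, spot_slot_end above 0.0005 m).
It fails at once if a bystander (tally counter, tape roll, vial, petri dish) is moved by more than 40 mm (distance of any of tally_counter, tape_roll, vial, petri from where it was at the start of the episode above 0.04 m).
It fails at once if the vial is tipped over (angle between vial's own z axis and vertical above 0.6 rad).
It also fails if it takes over 67 s, if anything falls off the work surface, if the arm or the gripper's body presses on something with over 40 N, if the wrist force passes 120 N, or if a joint passes its speed limit or range.

## Working session

There is one attempt and no reset: what is moved stays moved. The work goes in short steps, Python scripts to look and compute and a tool call to move; the robot and the scene stay as the last step left them, time stands still between calls to the robot, and variables do not carry over. Pictures are saved under pics/ and viewed, at most 10 in all, crops included, and the job is handed in when it is done.

Besides the shell and the picture viewer there is one more tool, called after "Request:" as name([rows], argument=value, ...), one row to a line, values as JSON. jog_arm: Moves the arm, as the interface text tells. Its arguments: {"type":"object","properties":{"motion":{"type":"array"},"claw":{"type":"number"},"force":{"type":"number"}},"required":["motion"]}

```bash
mkdir -p pics; cat > h.py <<'E'
import numpy as np, cv2
from workcell import *
def save(cam,n):
    im=grab_frame(cam); cv2.imwrite(f'pics/{n}.png',im[:,:,::-1]); return im
def ray(cam,uv):
    c=calibration(cam);K=np.array(c['camera_matrix']);V=np.array(c['view'])
    R,t=V[:3,:3],V[:3,3]; o=-R.T@t; d=R.T@np.linalg.inv(K)@[uv[0],uv[1],1]; return o,d
def atz(cam,uv,z):
    o,d=ray(cam,uv); return o+d*(z-o[2])/d[2]
def proj(cam,p):
    c=calibration(cam);V=np.array(c['view']); q=np.array(c['camera_matrix'])@(V[:3,:3]@np.array(p)+V[:3,3]); return q[:2]/q[2]
E
python3 - <<'E'
from h import *
s=get_state();print(s['clock'],s['tool_pos'],np.round(s['ee_rot'],3).tolist(),s['width'])
for c in ['scene','top']:
    save(c,c+'0'); print(c,np.round(ray(c,(320,200))[0]))
    for n,z in [('punch',54),('stand',95),('jig',20),('spot_far_end',20),('spot_middle',20),('spot_slot_end',20),('tally_counter',24),('tape_roll',23),('vial',54),('petri',15)]:
        r=search_frame(c,n)[:3]
        for q in r:
            uv=np.array(q['position'])*[640,400]; print(c,n,round(q['conf'],2),uv.round(1),atz(c,uv,z).round(0))
E
```

```text
0.0 [159.89221872 629.42097376 249.12676382] [[-0.969, 0.246, -0.0], [0.246, 0.969, -0.002], [-0.0, -0.002, -1.0]] 85.47774204932993
scene [ 215.  553. 1015.]
scene punch 0.66 [361.  250.3] [ 470. -180.   54.]
scene stand 0.85 [358.9 265.3] [442. -98.  95.]
scene spot_far_end 0.72 [374.9 223.5] [ 487. -330.   20.]
scene tally_counter 0.7 [340.9 324.3] [420.  49.  24.]
scene tally_counter 0.62 [373.3 221.1] [ 495. -334.   24.]
scene tape_roll 0.85 [274.6 232.8] [ 749. -133.   23.]
scene vial 0.61 [317.1 355.7] [426. 166.  54.]
scene petri 0.91 [246.9 291.6] [700.  85.  15.]
scene petri 0.25 [317.8 355.8] [433. 150.  15.]
top [ 408. -113. 1327.]
top punch 0.47 [335. 252.] [ 480. -143.   54.]
top stand 0.94 [333.1 261.7] [ 447. -135.   95.]
top jig 0.65 [392.4 246.3] [ 498. -336.   20.]
top spot_far_end 0.6 [332.3 174.9] [ 749. -139.   20.]
top tally_counter 0.64 [280.8 267.9] [431.  39.  24.]
top tape_roll 0.96 [332.2 172.7] [ 756. -139.   23.]
top vial 0.54 [245.9 269.6] [426. 150.  54.]
top petri 0.8 [271.8 190.2] [699.  73.  15.]
```

```bash
python3 - <<'E'
import cv2
a=cv2.imread('pics/top0.png');cv2.imwrite('pics/top0c.png',cv2.resize(a[140:310,220:450],(800,591),interpolation=cv2.INTER_CUBIC))
a=cv2.imread('pics/scene0.png');cv2.imwrite('pics/scene0b.png',a)
E
```

```text
(no output)
```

View pics/top0c.png

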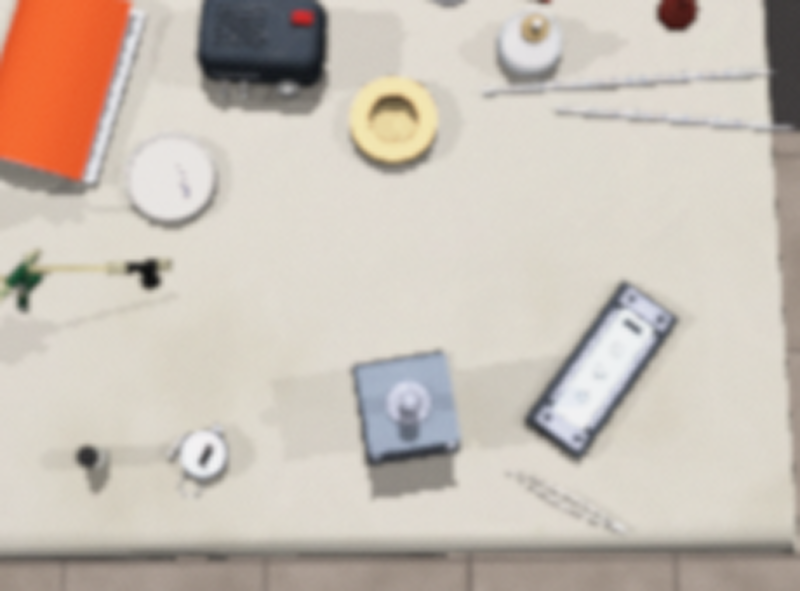

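View pics/scene0b.png

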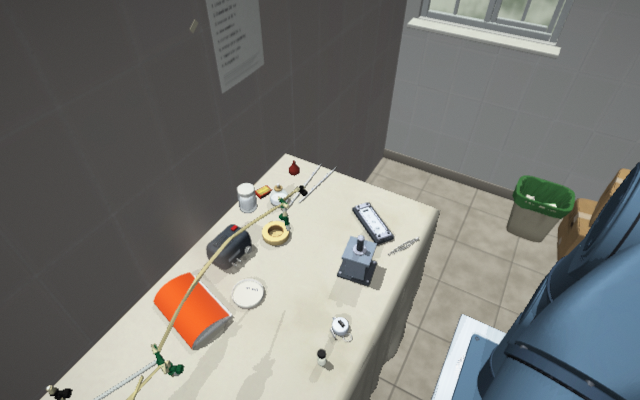

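```bash
python3 - <<'E'
from h import *
def tri(a,b):
    (o1,d1),(o2,d2)=ray('top',a),ray('scene',b)
    s=np.linalg.lstsq(np.c_[d1,-d2],o2-o1,rcond=None)[0]; p,q=o1+s[0]*d1,o2+s[1]*d2
    return ((p+q)/2).round(), np.linalg.norm(p-q).round(1)
print('tube',tri((268,216),(303,190)),tri((263,217),(303,190)))
c=lambda u,v:(220+u/3.478,140+v/3.478)
for n,p,z in [('collar',(407,402),98),('cap',(409,394),134),('slot',(632,326),20),('s1',(618,348),20),('s2',(600,373),20),('s3',(582,397),20),('plateTL',(353,365),95),('TR',(441,351),95),('BR',(459,447),95),('BL',(371,461),95),('jig1',(625,283),28),('jig2',(677,318),28),('jig3',(578,459),28),('jig4',(528,423),28)]:
    print(n,atz('top',c(*p),z).round(1))
print(ray('wrist',(320,200)))
E
```

```text
tube (array([544.,  22., 431.]), np.float64(1.8)) (array([539.,  32., 441.]), np.float64(3.9))
collar [ 465.9 -147.8   98. ]
cap [ 471.2 -148.7  134. ]
slot [ 540.4 -369.5   20. ]
s1 [ 519.3 -355.    20. ]
s2 [ 495.3 -336.7   20. ]
s3 [ 472.5 -318.4   20. ]
plateTL [500.3 -99.1  95. ]
TR [ 512.1 -179.9   95. ]
BR [ 425.  -194.1   95. ]
BL [ 413.3 -114.3   95. ]
jig1 [ 581.5 -363.1   28. ]
jig2 [ 546.8 -411.4   28. ]
jig3 [ 413.5 -311.    28. ]
jig4 [ 447.9 -264.8   28. ]
(array([ 81.41204175, 650.57608922, 373.84674457]), array([ 0.30905249, -0.08075568, -0.94762626]))
```

Request:
jog_arm([
  {"rz": -7.12},
  {"rz": -7.12},
  {"tx": -0.0133,"ty": -0.035},
  {"tx": -0.0133,"ty": -0.035},
  {"tx": -0.0133,"ty": -0.035},
  {"tx": -0.0133,"ty": -0.035},
  {"tx": -0.0133,"ty": -0.035},
  {"tx": -0.0133,"ty": -0.035},
], claw=1)

```text
invalid input at $.motion[0]: expected keys tx, ty, tz, rx, ry, rz
```

Request:
jog_arm([
  {"tx": 0,"ty": 0,"tz": 0,"rx": 0,"ry": 0,"rz": -7.12},
  {"tx": 0,"ty": 0,"tz": 0,"rx": 0,"ry": 0,"rz": -7.12},
  {"tx": -0.0133,"ty": -0.035,"tz": 0,"rx": 0,"ry": 0,"rz": 0},
  {"tx": -0.0133,"ty": -0.035,"tz": 0,"rx": 0,"ry": 0,"rz": 0},
  {"tx": -0.0133,"ty": -0.035,"tz": 0,"rx": 0,"ry": 0,"rz": 0},
  {"tx": -0.0133,"ty": -0.035,"tz": 0,"rx": 0,"ry": 0,"rz": 0},
  {"tx": -0.0133,"ty": -0.035,"tz": 0,"rx": 0,"ry": 0,"rz": 0},
  {"tx": -0.0133,"ty": -0.035,"tz": 0,"rx": 0,"ry": 0,"rz": 0},
], claw=1)

```text
clock: 1.77
tool_pos: [240.3, 418.2, 250.1]
ee_rot: [[-1.0, 0.0, 0.0], [0.0, 1.0, 0.0], [-0.0, 0.0, -1.0]]
wrist_force: [1.1, 0.1, 0.0]
width: 85.5
gripper_force: 0.0
```

Request:
jog_arm([
  {"tx": -0.0186,"ty": -0.0311,"tz": 0,"rx": 0,"ry": 0,"rz": 0},
  {"tx": -0.0186,"ty": -0.0311,"tz": 0,"rx": 0,"ry": 0,"rz": 0},
  {"tx": -0.0186,"ty": -0.0311,"tz": 0,"rx": 0,"ry": 0,"rz": 0},
  {"tx": -0.0186,"ty": -0.0311,"tz": 0,"rx": 0,"ry": 0,"rz": 0},
  {"tx": -0.0186,"ty": -0.0311,"tz": 0,"rx": 0,"ry": 0,"rz": 0},
  {"tx": -0.0186,"ty": -0.0311,"tz": 0,"rx": 0,"ry": 0,"rz": 0},
  {"tx": -0.0186,"ty": -0.0311,"tz": 0,"rx": 0,"ry": 0,"rz": 0},
  {"tx": -0.0113,"ty": -0.035,"tz": 0,"rx": 0,"ry": 0,"rz": 0},
])

```text
clock: 2.43
tool_pos: [383.0, 166.2, 250.6]
ee_rot: [[-1.0, 0.0, 0.002], [0.0, 1.0, 0.001], [-0.002, 0.001, -1.0]]
wrist_force: [1.9, 0.6, 0.2]
width: 85.4
gripper_force: 0.0
```

Request:
jog_arm([
  {"tx": -0.0113,"ty": -0.035,"tz": 0,"rx": 0,"ry": 0,"rz": 0},
  {"tx": -0.0113,"ty": -0.035,"tz": 0,"rx": 0,"ry": 0,"rz": 0},
  {"tx": -0.0113,"ty": -0.035,"tz": 0,"rx": 0,"ry": 0,"rz": 0},
  {"tx": -0.006,"ty": -0.036,"tz": 0,"rx": 0,"ry": 0,"rz": 0},
  {"tx": -0.006,"ty": -0.036,"tz": 0,"rx": 0,"ry": 0,"rz": 0},
  {"tx": -0.006,"ty": -0.036,"tz": 0,"rx": 0,"ry": 0,"rz": 0},
  {"tx": -0.011,"ty": -0.035,"tz": 0,"rx": 0,"ry": 0,"rz": 0},
  {"tx": -0.011,"ty": -0.035,"tz": 0,"rx": 0,"ry": 0,"rz": 0},
])

```text
clock: 3.1
tool_pos: [455.2, -117.6, 250.4]
ee_rot: [[-1.0, 0.0, 0.001], [0.0, 1.0, 0.0], [-0.001, 0.0, -1.0]]
wrist_force: [0.5, 0.4, -0.2]
width: 85.5
gripper_force: 0.0
```

```bash
python3 - <<'E'
from h import *
im=save('wrist','w1'); print(get_state()['tool_pos'], ray('wrist',(320,200)))
for n,z in [('punch',154),('stand',95),('jig',20),('spot_far_end',20),('spot_middle',20)]:
  for q in search_frame('wrist',n)[:2]:
    uv=np.array(q['position'])*[640,400]; print(n,round(q['conf'],2),uv.round(1),atz('wrist',uv,z).round(0))
print(proj('wrist',(468,-148,154)),proj('wrist',(468,-148,95)),proj('wrist',(471,-318,20)))
E
```

```text
[ 456.99354877 -125.09760686  251.11514388] (array([ 375.33552835, -123.26729966,  374.61596982]), array([ 0.32351292, -0.00895863, -0.94619743]))
punch 0.81 [288.  198.1] [ 448. -145.  154.]
stand 0.71 [138.8 198.3] [ 466. -284.   95.]
stand 0.56 [290.5 176.1] [ 446. -145.   95.]
jig 0.82 [137.8 196.6] [ 489. -327.   20.]
spot_far_end 0.55 [147.4 184.3] [ 474. -312.   20.]
spot_middle 0.56 [136.1 198.5] [ 491. -327.   20.]
[274.43622698 225.8820274 ] [283.18899114 200.33652189] [140.85433165 181.56664332]
```

View pics/w1.png

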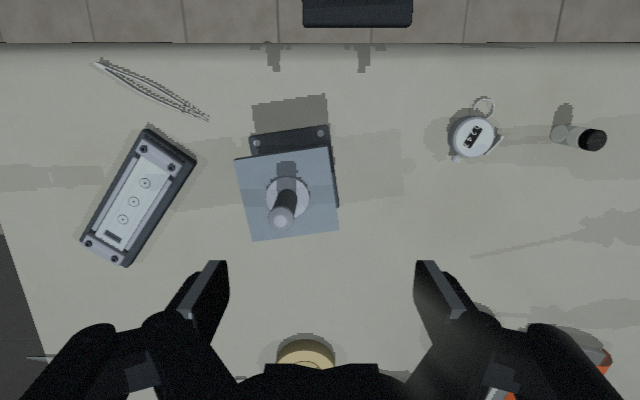

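```bash
python3 - <<'E'
from h import *
for n,p,z in [('cap',(280.5,217),154),('collar',(287.5,199),100),('c',(234,158),95),('c',(332,146),95),('c',(340,231),95),('c',(253,241),95),('far',(145,183),20),('mid',(134,201),20),('slotspot',(123,219),20),('slot',(113,237),20)]:
    print(n,atz('wrist',p,z).round(1))
g=cv2.cvtColor(cv2.imread('pics/w1.png'),6)
a=cv2.resize(g[100:260,70:350],None,fx=2.85,fy=2.85,interpolation=cv2.INTER_CUBIC);cv2.imwrite('pics/w1c.png',a)
E
```

```text
cap [ 460.9 -143.3  154. ]
collar [ 465.  -143.5  100. ]
c [ 429.  -189.6   95. ]
c [ 418.4 -104.    95. ]
c [498.5 -95.5  95. ]
c [ 508.9 -178.2   95. ]
far [ 472.7 -313.6   20. ]
mid [ 494.3 -330.    20. ]
slotspot [ 516.8 -347.    20. ]
slot [ 540.1 -363.5   20. ]
```

View pics/w1c.png

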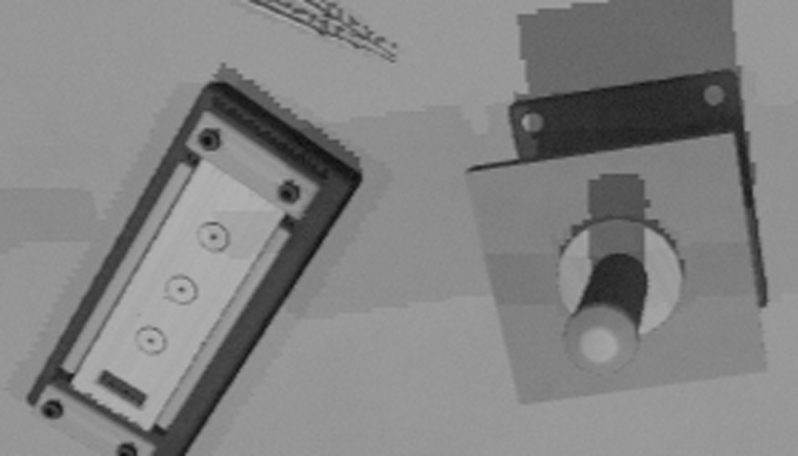

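```bash
python3 - <<'E'
from h import *
print(get_state()['tool_pos'],get_state()['joint_vel'].__str__());V=calibration('wrist');im=save('wrist','w2');print(get_state()['tool_pos'])
old=cv2.imread('pics/w1.png')
# shift of patches old->new by template matching
for n,p,z,h in [('cap',(280.5,219),154,14),('collar',(287.9,197.5),100,0),('c',(234,158),95,12),('c',(332,146),95,12),('c',(340,231),95,12),('c',(253,241),95,12),('far',(144.7,183.2),20,10),('mid',(134,201.3),20,10),('slotspot',(123,219.3),20,10),('slot',(113,236.5),20,10)]:
    if h==0: continue
    x,y=map(int,p);t=old[y-h:y+h+1,x-h:x+h+1]; r=cv2.matchTemplate(im[:,:,::-1][y-h-25:y+h+26,x-h-25:x+h+26].copy(),t,5)
    _,m,_,l=cv2.minMaxLoc(r); q=np.array(p)+np.array(l)-25
    print(n,round(m,2),q,atz('wrist',q,z).round(1))
E
```

```text
[ 454.86143961 -114.55746457  249.88718445] [-0.74207392 -0.24885264 -0.30300839  0.23364111  0.05069499 -0.05702798
  0.13067004]
[ 454.88458675 -114.29153578  249.89682002]
cap 0.99 [276.5 220. ] [ 463.4 -146.   154. ]
c 0.95 [229 159] [ 430.  -193.9   95. ]
c 0.98 [329 147] [ 419.3 -106.4   95. ]
c 0.95 [337 232] [499.6 -98.   95. ]
c 0.97 [249 242] [ 510.1 -181.8   95. ]
far 0.84 [130.7 202.2] [ 496.  -333.8   20. ]
mid 0.84 [120.  219.3] [ 517.4 -350.4   20. ]
slotspot 0.77 [131.  202.3] [ 496.2 -333.5   20. ]
slot 0.96 [110.  237.5] [ 541. -367.   20.]
```

Request:
jog_arm([
  {"tx": -0.0045,"ty": -0.016,"tz": 0,"rx": 0,"ry": 0,"rz": 0},
  {"tx": -0.0045,"ty": -0.0155,"tz": 0,"rx": 0,"ry": 0,"rz": 0},
  {"tx": 0,"ty": 0,"tz": 0.03,"rx": 0,"ry": 0,"rz": 0},
  {"tx": 0,"ty": 0,"tz": 0.03,"rx": 0,"ry": 0,"rz": 0},
  {"tx": 0,"ty": 0,"tz": 0,"rx": 0,"ry": 0,"rz": 0},
  {"tx": 0,"ty": 0,"tz": 0,"rx": 0,"ry": 0,"rz": 0},
  {"tx": 0,"ty": 0,"tz": 0,"rx": 0,"ry": 0,"rz": 0},
  {"tx": 0,"ty": 0,"tz": 0,"rx": 0,"ry": 0,"rz": 0},
])

```text
clock: 4.12
tool_pos: [465.2, -147.0, 191.7]
ee_rot: [[-1.0, -0.001, 0.003], [-0.001, 1.0, -0.0], [-0.003, -0.0, -1.0]]
wrist_force: [0.0, -0.2, 0.2]
width: 85.5
gripper_force: 0.0
```

```bash
python3 - <<'E'
from h import *
print(get_state()['tool_pos']);im=save('wrist','w3')
for n,z in [('punch',130)]:
  for q in masks_of('wrist',n)[:1]:
    m=q['region'];ys,xs=np.nonzero(m);print(q['conf'],xs.min(),xs.max(),ys.min(),ys.max())
for z in (95,154): print(proj('wrist',(464,-146,z)))
E
```

```text
[ 465.2242416  -147.04749059  191.65998755]
0.85 292 347 183 255
[321.45783836 207.22802393]
[321.69464041 243.83812913]
```

View pics/w3.png

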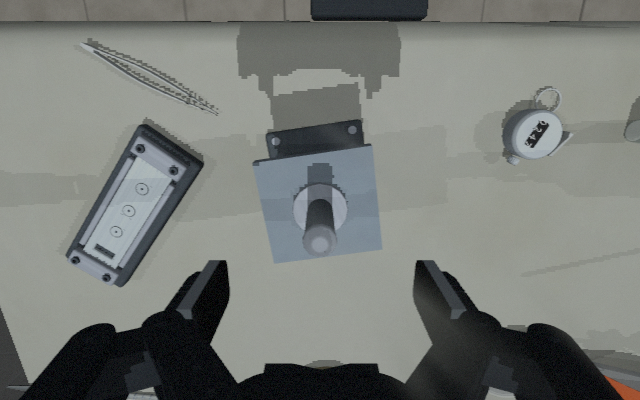

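Request:
jog_arm([
  {"tx": 0.001,"ty": 0,"tz": 0.024,"rx": 0,"ry": 0,"rz": 0},
  {"tx": 0,"ty": 0,"tz": 0.024,"rx": 0,"ry": 0,"rz": 0},
  {"tx": 0,"ty": 0,"tz": 0.018,"rx": 0,"ry": 0,"rz": 0},
  {"tx": 0,"ty": 0,"tz": 0.0045,"rx": 0,"ry": 0,"rz": 0},
  {"tx": 0,"ty": 0,"tz": 0,"rx": 0,"ry": 0,"rz": 0},
  {"tx": 0,"ty": 0,"tz": 0,"rx": 0,"ry": 0,"rz": 0},
  {"tx": 0,"ty": 0,"tz": 0,"rx": 0,"ry": 0,"rz": 0},
  {"tx": 0,"ty": 0,"tz": 0,"rx": 0,"ry": 0,"rz": 0},
])

```text
clock: 4.88
tool_pos: [464.0, -147.5, 120.7]
ee_rot: [[-1.0, 0.0, 0.002], [0.0, 1.0, -0.0], [-0.002, -0.0, -1.0]]
wrist_force: [-0.2, -0.4, -0.1]
width: 85.4
gripper_force: 0.0
```

Request:
jog_arm([
  {"tx": 0,"ty": 0,"tz": 0,"rx": 0,"ry": 0,"rz": 0},
  {"tx": 0,"ty": 0,"tz": 0,"rx": 0,"ry": 0,"rz": 0},
  {"tx": 0,"ty": 0,"tz": 0,"rx": 0,"ry": 0,"rz": 0},
  {"tx": 0,"ty": 0,"tz": 0,"rx": 0,"ry": 0,"rz": 0},
  {"tx": 0,"ty": 0,"tz": 0,"rx": 0,"ry": 0,"rz": 0},
  {"tx": 0,"ty": 0,"tz": 0,"rx": 0,"ry": 0,"rz": 0},
  {"tx": 0,"ty": 0,"tz": 0,"rx": 0,"ry": 0,"rz": 0},
  {"tx": 0,"ty": 0,"tz": 0,"rx": 0,"ry": 0,"rz": 0},
], claw=0, force=60)

```text
clock: 5.55
tool_pos: [463.1, -147.4, 119.6]
ee_rot: [[-1.0, 0.0, 0.0], [0.0, 1.0, -0.0], [-0.0, -0.0, -1.0]]
wrist_force: [-1.3, 0.2, 2.9]
width: 16.5
gripper_force: 58.4
```

Request:
jog_arm([
  {"tx": 0,"ty": 0,"tz": -0.01,"rx": 0,"ry": 0,"rz": 0},
  {"tx": 0,"ty": 0,"tz": -0.02,"rx": 0,"ry": 0,"rz": 0},
  {"tx": 0,"ty": 0,"tz": -0.025,"rx": 0,"ry": 0,"rz": 0},
  {"tx": 0,"ty": 0,"tz": -0.025,"rx": 0,"ry": 0,"rz": 0},
  {"tx": 0,"ty": 0,"tz": -0.02,"rx": 0,"ry": 0,"rz": 0},
  {"tx": 0,"ty": 0,"tz": 0,"rx": 0,"ry": 0,"rz": 0},
  {"tx": 0,"ty": 0,"tz": 0,"rx": 0,"ry": 0,"rz": 0},
  {"tx": 0,"ty": 0,"tz": 0,"rx": 0,"ry": 0,"rz": 0},
])

```text
clock: 6.22
tool_pos: [462.3, -146.9, 218.8]
ee_rot: [[-1.0, -0.0, -0.001], [-0.0, 1.0, 0.0], [0.001, 0.0, -1.0]]
wrist_force: [-1.3, -0.1, -2.7]
width: 16.4
gripper_force: 58.6
```

Request:
jog_arm([
  {"tx": -0.0015,"ty": -0.028,"tz": 0,"rx": 0,"ry": 0,"rz": 0},
  {"tx": -0.0015,"ty": -0.028,"tz": 0,"rx": 0,"ry": 0,"rz": 0},
  {"tx": -0.0015,"ty": -0.028,"tz": 0,"rx": 0,"ry": 0,"rz": 0},
  {"tx": -0.0015,"ty": -0.028,"tz": 0,"rx": 0,"ry": 0,"rz": 0},
  {"tx": -0.0015,"ty": -0.028,"tz": 0,"rx": 0,"ry": 0,"rz": 0},
  {"tx": -0.0015,"ty": -0.03,"tz": 0,"rx": 0,"ry": 0,"rz": 0},
  {"tx": 0,"ty": 0,"tz": 0,"rx": 0,"ry": 0,"rz": 0},
  {"tx": 0,"ty": 0,"tz": 0,"rx": 0,"ry": 0,"rz": 0},
])

```text
clock: 6.88
tool_pos: [470.5, -318.8, 217.8]
ee_rot: [[-1.0, 0.004, -0.003], [0.004, 1.0, 0.0], [0.003, 0.0, -1.0]]
wrist_force: [0.8, 0.8, -3.1]
width: 16.5
gripper_force: 59.0
```

Request:
jog_arm([
  {"tx": 0,"ty": 0,"tz": 0.02,"rx": 0,"ry": 0,"rz": 0},
  {"tx": 0,"ty": 0,"tz": 0.02,"rx": 0,"ry": 0,"rz": 0},
  {"tx": 0,"ty": 0,"tz": 0.02,"rx": 0,"ry": 0,"rz": 0},
  {"tx": 0,"ty": 0,"tz": 0.01,"rx": 0,"ry": 0,"rz": 0},
  {"tx": 0,"ty": 0,"tz": 0,"rx": 0,"ry": 0,"rz": 0},
  {"tx": 0,"ty": 0,"tz": 0,"rx": 0,"ry": 0,"rz": 0},
  {"tx": 0,"ty": 0,"tz": 0,"rx": 0,"ry": 0,"rz": 0},
  {"tx": 0,"ty": 0,"tz": 0,"rx": 0,"ry": 0,"rz": 0},
])

```text
clock: 7.55
tool_pos: [472.8, -317.6, 150.7]
ee_rot: [[-1.0, 0.0, 0.002], [0.0, 1.0, -0.001], [-0.002, -0.001, -1.0]]
wrist_force: [0.6, -0.6, -2.9]
width: 16.9
gripper_force: 59.2
```

```bash
python3 - <<'E'
from h import *
s=get_state();print(s['tool_pos'],s['wrist_force'],s['width']);im=save('wrist','w4')
cv2.imwrite('pics/w4c.png',cv2.resize(im[120:320,190:450,::-1],None,fx=3,fy=3,interpolation=cv2.INTER_CUBIC))
p=s['tool_pos']
print('tip',proj('wrist',p-[0,0,100]),'spot',proj('wrist',(473.3,-317,20)),'cap',proj('wrist',p+[0,0,34]))
E
```

```text
[ 472.78856366 -317.5946532   150.65523093] [ 0.6028684  -0.63415417 -2.91254303] 16.884846114172632
tip [319.91993506 207.13480279] spot [320.74824532 195.06335372] cap [318.75354372 340.44669551]
```

View pics/w4c.png

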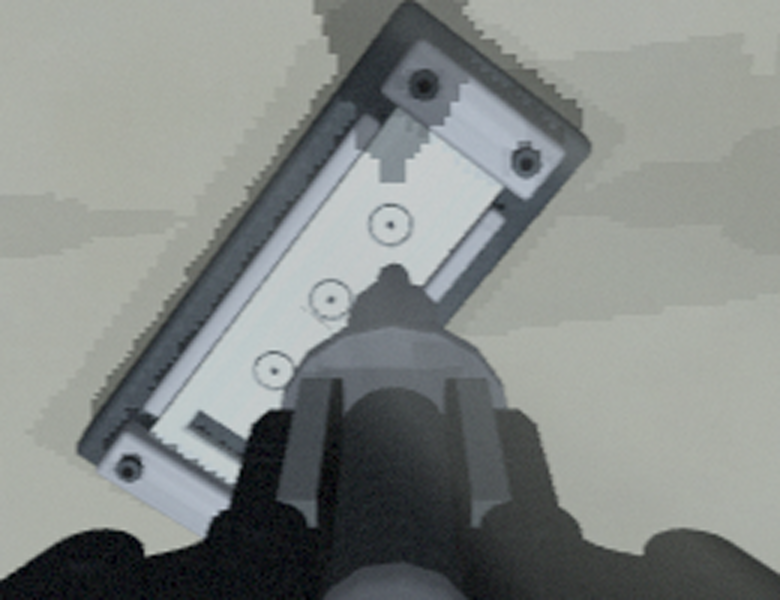

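Request:
jog_arm([
  {"tx": 0.001,"ty": 0,"tz": 0.012,"rx": 0,"ry": 0,"rz": 0},
  {"tx": 0,"ty": 0,"tz": 0.01,"rx": 0,"ry": 0,"rz": 0},
  {"tx": 0,"ty": 0,"tz": 0.005,"rx": 0,"ry": 0,"rz": 0},
  {"tx": 0,"ty": 0,"tz": 0.002,"rx": 0,"ry": 0,"rz": 0},
  {"tx": 0,"ty": 0,"tz": 0.002,"rx": 0,"ry": 0,"rz": 0},
  {"tx": 0,"ty": 0,"tz": 0.001,"rx": 0,"ry": 0,"rz": 0},
  {"tx": 0,"ty": 0,"tz": 0,"rx": 0,"ry": 0,"rz": 0},
  {"tx": 0,"ty": 0,"tz": 0,"rx": 0,"ry": 0,"rz": 0},
], force=80)

```text
clock: 8.27
tool_pos: [470.8, -317.0, 117.8]
ee_rot: [[-1.0, 0.0, -0.001], [0.0, 1.0, 0.001], [0.001, 0.001, -1.0]]
wrist_force: [-2.8, 3.0, 3.6]
width: 16.5
gripper_force: 78.6
```

Request:
jog_arm([
  {"tx": 0,"ty": 0,"tz": 0.001,"rx": 0,"ry": 0,"rz": 0},
  {"tx": 0,"ty": 0,"tz": 0.001,"rx": 0,"ry": 0,"rz": 0},
  {"tx": 0,"ty": 0,"tz": 0.001,"rx": 0,"ry": 0,"rz": 0},
  {"tx": 0,"ty": 0,"tz": 0,"rx": 0,"ry": 0,"rz": 0},
  {"tx": 0,"ty": 0,"tz": 0,"rx": 0,"ry": 0,"rz": 0},
])

```text
clock: 8.68
tool_pos: [471.0, -317.1, 115.2]
ee_rot: [[-1.0, 0.0, 0.0], [0.0, 1.0, 0.001], [-0.0, 0.001, -1.0]]
wrist_force: [-2.9, 3.2, 7.8]
width: 16.0
gripper_force: 79.0
```

Request:
jog_arm([
  {"tx": 0,"ty": 0,"tz": 0.001,"rx": 0,"ry": 0,"rz": 0},
  {"tx": 0,"ty": 0,"tz": 0.001,"rx": 0,"ry": 0,"rz": 0},
  {"tx": 0,"ty": 0,"tz": 0.001,"rx": 0,"ry": 0,"rz": 0},
  {"tx": 0,"ty": 0,"tz": 0,"rx": 0,"ry": 0,"rz": 0},
  {"tx": 0,"ty": 0,"tz": 0,"rx": 0,"ry": 0,"rz": 0},
])

```text
clock: 9.1
tool_pos: [471.1, -317.2, 112.5]
ee_rot: [[-1.0, 0.0, 0.0], [0.0, 1.0, 0.001], [-0.0, 0.001, -1.0]]
wrist_force: [-3.1, 1.9, 11.3]
width: 16.2
gripper_force: 79.3
```

Request:
jog_arm([
  {"tx": 0,"ty": 0,"tz": 0.001,"rx": 0,"ry": 0,"rz": 0},
  {"tx": 0,"ty": 0,"tz": 0.001,"rx": 0,"ry": 0,"rz": 0},
  {"tx": 0,"ty": 0,"tz": 0.001,"rx": 0,"ry": 0,"rz": 0},
  {"tx": 0,"ty": 0,"tz": 0,"rx": 0,"ry": 0,"rz": 0},
  {"tx": 0,"ty": 0,"tz": 0,"rx": 0,"ry": 0,"rz": 0},
])

```text
clock: 9.52
tool_pos: [471.0, -317.1, 109.3]
ee_rot: [[-1.0, 0.0, 0.0], [0.0, 1.0, 0.001], [-0.0, 0.001, -1.0]]
wrist_force: [-3.6, 4.0, 9.0]
width: 16.0
gripper_force: 79.3
```

Request:
jog_arm([
  {"tx": 0,"ty": 0,"tz": 0.001,"rx": 0,"ry": 0,"rz": 0},
  {"tx": 0,"ty": 0,"tz": 0.001,"rx": 0,"ry": 0,"rz": 0},
  {"tx": 0,"ty": 0,"tz": 0,"rx": 0,"ry": 0,"rz": 0},
  {"tx": 0,"ty": 0,"tz": 0,"rx": 0,"ry": 0,"rz": 0},
  {"tx": 0,"ty": 0,"tz": 0,"rx": 0,"ry": 0,"rz": 0},
])

```text
clock: 9.93
tool_pos: [470.9, -317.1, 106.7]
ee_rot: [[-1.0, 0.0, -0.0], [0.0, 1.0, 0.0], [0.0, 0.0, -1.0]]
wrist_force: [-2.9, 2.5, 4.2]
width: 16.1
gripper_force: 79.1
```

Request:
jog_arm([
  {"tx": 0,"ty": 0,"tz": 0.001,"rx": 0,"ry": 0,"rz": 0},
  {"tx": 0,"ty": 0,"tz": 0,"rx": 0,"ry": 0,"rz": 0},
  {"tx": 0,"ty": 0,"tz": 0,"rx": 0,"ry": 0,"rz": 0},
  {"tx": 0,"ty": 0,"tz": 0,"rx": 0,"ry": 0,"rz": 0},
])

```text
clock: 10.27
tool_pos: [471.4, -317.5, 106.1]
ee_rot: [[-1.0, 0.0, 0.001], [0.0, 1.0, -0.0], [-0.001, -0.0, -1.0]]
wrist_force: [-2.5, 2.3, 8.8]
width: 16.1
gripper_force: 79.1
```

Request:
jog_arm([
  {"tx": 0,"ty": 0,"tz": -0.006,"rx": 0,"ry": 0,"rz": 0},
  {"tx": 0,"ty": 0,"tz": -0.012,"rx": 0,"ry": 0,"rz": 0},
  {"tx": 0,"ty": 0,"tz": -0.024,"rx": 0,"ry": 0,"rz": 0},
  {"tx": 0,"ty": 0,"tz": -0.03,"rx": 0,"ry": 0,"rz": 0},
  {"tx": 0,"ty": 0,"tz": -0.03,"rx": 0,"ry": 0,"rz": 0},
  {"tx": 0,"ty": 0,"tz": -0.015,"rx": 0,"ry": 0,"rz": 0},
  {"tx": 0,"ty": 0,"tz": 0,"rx": 0,"ry": 0,"rz": 0},
  {"tx": 0,"ty": 0,"tz": 0,"rx": 0,"ry": 0,"rz": 0},
])

```text
clock: 10.93
tool_pos: [471.6, -317.6, 222.9]
ee_rot: [[-1.0, 0.0, 0.002], [0.0, 1.0, -0.001], [-0.002, -0.001, -1.0]]
wrist_force: [-0.2, 0.2, -2.7]
width: 16.2
gripper_force: 78.2
```

```bash
python3 - <<'E'
from h import *
s=get_state();print(s['tool_pos'],s['wrist_force'],s['width']);im=save('wrist','w5')
cv2.imwrite('pics/w5c.png',cv2.resize(im[120:320,190:450,::-1],None,fx=3,fy=3,interpolation=cv2.INTER_CUBIC))
p=s['tool_pos']
print('tip',proj('wrist',p-[0,0,100]),'cap',proj('wrist',p+[0,0,34]))
E
```

```text
[ 471.61769637 -317.58173268  222.937526  ] [-0.20782777  0.24168705 -2.7159981 ] 16.24872909228035
tip [318.99372916 208.7678645 ] cap [317.1301773 344.2637025]
```

View pics/w5c.png

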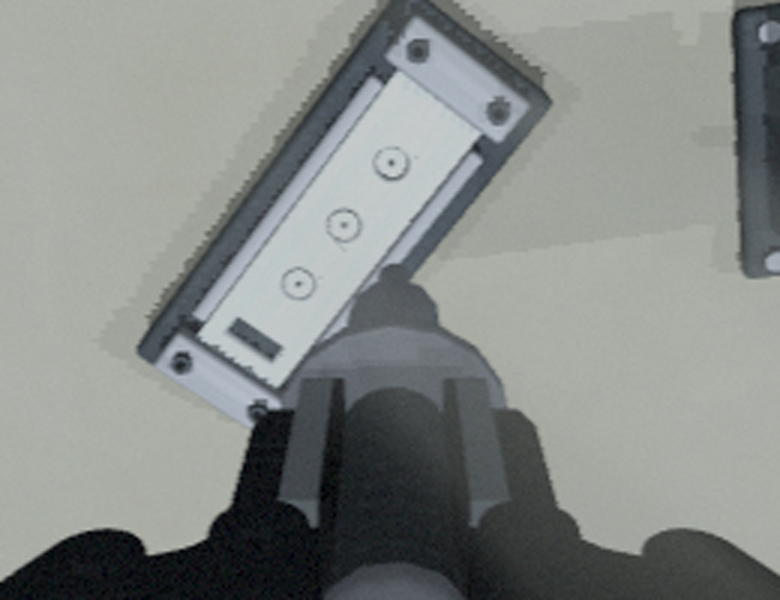

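Request:
jog_arm([
  {"tx": 0.0015,"ty": 0.028,"tz": 0,"rx": 0,"ry": 0,"rz": 0},
  {"tx": 0.0015,"ty": 0.03,"tz": 0,"rx": 0,"ry": 0,"rz": 0},
  {"tx": 0.0015,"ty": 0.03,"tz": 0,"rx": 0,"ry": 0,"rz": 0},
  {"tx": 0.0015,"ty": 0.03,"tz": 0,"rx": 0,"ry": 0,"rz": 0},
  {"tx": 0.0015,"ty": 0.03,"tz": 0,"rx": 0,"ry": 0,"rz": 0},
  {"tx": 0.001,"ty": 0.022,"tz": 0,"rx": 0,"ry": 0,"rz": 0},
  {"tx": 0,"ty": 0,"tz": 0,"rx": 0,"ry": 0,"rz": 0},
  {"tx": 0,"ty": 0,"tz": 0,"rx": 0,"ry": 0,"rz": 0},
])

```text
clock: 11.65
tool_pos: [461.8, -145.7, 221.1]
ee_rot: [[-1.0, -0.003, -0.002], [-0.003, 1.0, 0.001], [0.002, 0.001, -1.0]]
wrist_force: [-0.0, -0.2, -2.5]
width: 15.8
gripper_force: 78.6
```

Request:
jog_arm([
  {"tx": 0,"ty": 0,"tz": 0,"rx": 0,"ry": 0,"rz": 0},
  {"tx": 0,"ty": 0,"tz": 0,"rx": 0,"ry": 0,"rz": 0},
  {"tx": 0,"ty": 0,"tz": 0,"rx": 0,"ry": 0,"rz": 0},
])

```text
clock: 11.9
tool_pos: [462.3, -148.4, 222.1]
ee_rot: [[-1.0, 0.002, -0.001], [0.002, 1.0, -0.001], [0.001, -0.001, -1.0]]
wrist_force: [-0.1, -0.1, -2.8]
width: 16.2
gripper_force: 78.6
```

Request:
jog_arm([
  {"tx": -0.0008,"ty": 0.001,"tz": 0.01,"rx": 0,"ry": 0,"rz": 0},
  {"tx": 0,"ty": 0,"tz": 0.015,"rx": 0,"ry": 0,"rz": 0},
  {"tx": 0,"ty": 0,"tz": 0.012,"rx": 0,"ry": 0,"rz": 0},
  {"tx": 0,"ty": 0,"tz": 0.008,"rx": 0,"ry": 0,"rz": 0},
  {"tx": 0,"ty": 0,"tz": 0.005,"rx": 0,"ry": 0,"rz": 0},
  {"tx": 0,"ty": 0,"tz": 0.005,"rx": 0,"ry": 0,"rz": 0},
  {"tx": 0,"ty": 0,"tz": 0.003,"rx": 0,"ry": 0,"rz": 0},
  {"tx": 0,"ty": 0,"tz": 0,"rx": 0,"ry": 0,"rz": 0},
])

```text
clock: 12.57
tool_pos: [463.2, -146.3, 164.1]
ee_rot: [[-1.0, 0.0, -0.0], [0.0, 1.0, 0.0], [0.0, 0.0, -1.0]]
wrist_force: [0.1, 0.8, -2.5]
width: 16.5
gripper_force: 78.6
```

Request:
jog_arm([
  {"tx": 0,"ty": 0,"tz": 0,"rx": 0,"ry": 0,"rz": 0},
  {"tx": 0,"ty": 0,"tz": 0,"rx": 0,"ry": 0,"rz": 0},
])

```text
clock: 12.73
tool_pos: [463.7, -146.4, 164.9]
ee_rot: [[-1.0, 0.0, 0.001], [0.0, 1.0, -0.0], [-0.001, -0.0, -1.0]]
wrist_force: [0.3, -0.9, -2.3]
width: 16.1
gripper_force: 78.6
```

Barrel entered freely. Continue down to about 121, then to contact.

Request:
jog_arm([
  {"tx": 0,"ty": -0.0005,"tz": 0.008,"rx": 0,"ry": 0,"rz": 0},
  {"tx": 0,"ty": 0,"tz": 0.01,"rx": 0,"ry": 0,"rz": 0},
  {"tx": 0,"ty": 0,"tz": 0.01,"rx": 0,"ry": 0,"rz": 0},
  {"tx": 0,"ty": 0,"tz": 0.008,"rx": 0,"ry": 0,"rz": 0},
  {"tx": 0,"ty": 0,"tz": 0.005,"rx": 0,"ry": 0,"rz": 0},
  {"tx": 0,"ty": 0,"tz": 0.002,"rx": 0,"ry": 0,"rz": 0},
  {"tx": 0,"ty": 0,"tz": 0,"rx": 0,"ry": 0,"rz": 0},
  {"tx": 0,"ty": 0,"tz": 0,"rx": 0,"ry": 0,"rz": 0},
])

```text
clock: 13.4
tool_pos: [463.5, -146.9, 121.5]
ee_rot: [[-1.0, 0.0, 0.0], [0.0, 1.0, -0.0], [-0.0, -0.0, -1.0]]
wrist_force: [0.1, 0.5, -2.7]
width: 16.0
gripper_force: 78.6
```

Request:
jog_arm([
  {"tx": 0,"ty": 0,"tz": 0.001,"rx": 0,"ry": 0,"rz": 0},
  {"tx": 0,"ty": 0,"tz": 0,"rx": 0,"ry": 0,"rz": 0},
  {"tx": 0,"ty": 0,"tz": 0,"rx": 0,"ry": 0,"rz": 0},
  {"tx": 0,"ty": 0,"tz": 0,"rx": 0,"ry": 0,"rz": 0},
])

```text
clock: 13.73
tool_pos: [463.5, -146.8, 120.7]
ee_rot: [[-1.0, 0.0, 0.001], [0.0, 1.0, -0.0], [-0.001, -0.0, -1.0]]
wrist_force: [0.4, 0.9, -2.6]
width: 15.9
gripper_force: 78.6
```

Request:
jog_arm([
  {"tx": 0,"ty": 0,"tz": 0.001,"rx": 0,"ry": 0,"rz": 0},
  {"tx": 0,"ty": 0,"tz": 0,"rx": 0,"ry": 0,"rz": 0},
  {"tx": 0,"ty": 0,"tz": 0.0005,"rx": 0,"ry": 0,"rz": 0},
  {"tx": 0,"ty": 0,"tz": 0,"rx": 0,"ry": 0,"rz": 0},
  {"tx": 0,"ty": 0,"tz": 0,"rx": 0,"ry": 0,"rz": 0},
])

```text
clock: 14.15
tool_pos: [463.7, -146.9, 119.7]
ee_rot: [[-1.0, 0.0, 0.001], [0.0, 1.0, 0.0], [-0.001, 0.0, -1.0]]
wrist_force: [-2.1, 1.2, 8.1]
width: 15.8
gripper_force: 79.7
```

Request:
jog_arm([
  {"tx": 0,"ty": 0,"tz": -0.0005,"rx": 0,"ry": 0,"rz": 0},
  {"tx": 0,"ty": 0,"tz": 0,"rx": 0,"ry": 0,"rz": 0},
  {"tx": 0,"ty": 0,"tz": 0,"rx": 0,"ry": 0,"rz": 0},
  {"tx": 0,"ty": 0,"tz": 0,"rx": 0,"ry": 0,"rz": 0},
  {"tx": 0,"ty": 0,"tz": 0,"rx": 0,"ry": 0,"rz": 0},
  {"tx": 0,"ty": 0,"tz": 0,"rx": 0,"ry": 0,"rz": 0},
  {"tx": 0,"ty": 0,"tz": 0,"rx": 0,"ry": 0,"rz": 0},
  {"tx": 0,"ty": 0,"tz": 0,"rx": 0,"ry": 0,"rz": 0},
], claw=1)

```text
clock: 14.82
tool_pos: [463.4, -146.8, 119.5]
ee_rot: [[-1.0, 0.0, -0.0], [0.0, 1.0, -0.0], [0.0, -0.0, -1.0]]
wrist_force: [-0.5, -0.4, -0.8]
width: 85.3
gripper_force: 0.0
```

Request:
jog_arm([
  {"tx": 0,"ty": 0,"tz": -0.01,"rx": 0,"ry": 0,"rz": 0},
  {"tx": 0,"ty": 0,"tz": -0.02,"rx": 0,"ry": 0,"rz": 0},
  {"tx": 0,"ty": 0,"tz": -0.02,"rx": 0,"ry": 0,"rz": 0},
  {"tx": 0,"ty": 0,"tz": -0.03,"rx": 0,"ry": 0,"rz": 0},
  {"tx": 0,"ty": 0,"tz": -0.01,"rx": 0,"ry": 0,"rz": 0},
  {"tx": 0,"ty": 0,"tz": 0,"rx": 0,"ry": 0,"rz": 0},
  {"tx": 0,"ty": 0,"tz": 0,"rx": 0,"ry": 0,"rz": 0},
  {"tx": 0,"ty": 0,"tz": 0,"rx": 0,"ry": 0,"rz": 0},
])

```text
clock: 15.48
tool_pos: [462.7, -146.5, 208.8]
ee_rot: [[-1.0, 0.0, -0.001], [0.0, 1.0, 0.0], [0.001, 0.0, -1.0]]
wrist_force: [-0.7, 0.3, -0.8]
width: 85.3
gripper_force: 0.0
```

```bash
python3 - <<'E'
from h import *
s=get_state();print(s['tool_pos'],s['wrist_force'],s['width']);im=save('wrist','w6')
cv2.imwrite('pics/w6b.png',cv2.resize(im[80:300,60:420,::-1],None,fx=2.2,fy=2.2,interpolation=cv2.INTER_CUBIC))
E
```

```text
[ 462.74567388 -146.48256111  208.80727443] [-0.66878801  0.34726812 -0.76578663] 85.29240491859136
```

View pics/w6b.png

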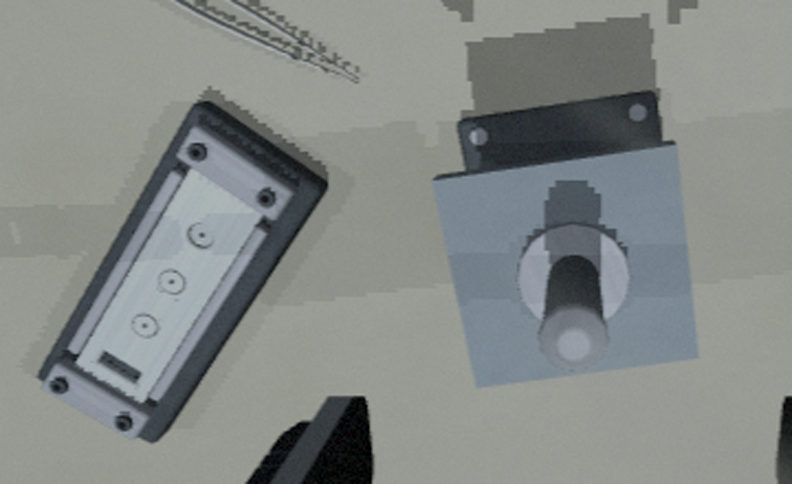

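```bash
python3 -c "
from h import *
print(sign_off())"
```

```text
the job is handed in; nothing more can be done
None
```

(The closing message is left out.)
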